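# Hook the trapped key out of the slotted block

### The job

A brass key is trapped deep in the narrow slot of the steel bench block. Take the hooked pick from its wooden stand and, using only the pick on the key, drag the key out of the slot along the block's apron and hold it snug against the stop lip for a moment with a light, steady pull of about 9 newtons; never strain the pick, the key or the thin lip. Leave the key lying squarely against the lip, put the pick back upright in its stand, and leave the other things where they are.

Things in the scene. Friction and masses are not known exactly. Their poses are not given: they have to be found in the camera images.
- holder: Fixed steel bench block, 178 x 94 mm in plan. Origin on the bench under the slot's mouth, midway across; x runs into the slot, -x out along the apron, z up. A base plate 12 mm thick (x = -76 to 102 mm) is slot floor and apron in one. From x = 0 to 102 mm two cheeks rise to 40 mm above the bench, leaving a slot 18 mm wide, open above and at x = 0, closed at x = 90 mm.
- lip: Fixed thin steel stop lip across the end of the apron; same origin and axes as the block. 4 mm thick, 60 mm wide, rising 12 mm above the apron. Its face towards the key is 72 mm out from the slot's mouth (x = -72 mm). It is rigid; a snug pull on it is 5 to 14 N, above 20 N it is strained.
- slot_mouth (a point): Centre of the slot's mouth, on the slot floor (12 mm above the bench).
- button (a point): Nose of a small spring-loaded steel button in the slot's +y cheek, 47 mm in from the mouth and 9 mm above the slot floor. It presses the key against the other cheek, so the key sits about 1.5 mm to -y of the slot's middle and drags with some 2 to 9 N until its rear end has passed the button; from there on it slides with under 2 N.
- lip_face (a point): Foot of the lip's inner face, midway across, on the apron.
- key: Loose brass bar 56 (x) x 15 (y) x 16 (z) mm, about 90 g. Origin at the centre of its underside; its -x end points out of the slot. In its top is a blind pocket (the eye) for the pick: x = -14 to +6 mm, 10 mm wide, 12 mm deep, its floor 4 mm above the underside. Against the lip its origin is 44 mm out from the slot's mouth (x = -44 mm in the block's frame).
- key_eye (a point): Centre of the floor of the key's pocket.
- pick: Loose hooked pick, upright in its stand, about 60 g. Origin under the centre of its square flange (34 x 34 x 4 mm). Above it a square wooden handle 16 x 16 mm, from 4 to 54 mm above the origin; grip it about 32 mm above the origin. Below it a steel shank 4 mm thick, 44 mm long, with a toe at its foot that points along the pick's -x and ends 7 mm from the shank's middle.
- pick_toe (a point): Centre of the rounded end of the toe (radius 2 mm): 5 mm along -x and 42 mm below the pick's origin.
- stand: Fixed wooden stand for the pick, 46 x 46 mm, 60 mm tall, on an 80 x 80 mm foot 8 mm thick, with a square well 20 x 20 mm, open at the top, over 46 mm deep. Origin on the bench under its centre. The pick hangs in the well, its flange lying on the rim, its axes along the stand's.
- stand_top (a point): Centre of the stand's top, level with the rim, 60 mm above the bench; the pick's origin lies here when it is put away.
- jar: Bystander: round amber glass jar with a steel cap, 54 mm wide, 70 mm tall; origin under its centre.
- doming_block: Bystander: steel doming block, a 50 mm cube; origin under its centre.
- dish: Bystander: small white ceramic bowl, 90 mm wide, 22 mm tall; origin under its centre.
Things that resemble listed ones, but are neither listed nor needed, are in the scene too. Leave any green or white look-alike of the pick alone.

How it is judged:
On the way, in this order (a step that is already met when the one before it is completed fails the run):
1. the pick is lifted clear out of its stand (z of pick in the frame of stand above 0.11 m), for 0.1 s.
2. the key is wholly out of the slot, on the apron (x of key in the frame of holder below -0.029 m and z of key in the frame of holder between 0.009 and 0.016 m), for 0.05 s.
3. the key is held snug against the lip with 5 to 14 N for 0.3 s (contact force between key and lip between 5 and 14 N and contact force between pick and key above 3 N), for 0.3 s.
At the end, for the whole second after the job is handed in: The key lies flat and at rest on the apron, within 2.5 mm of the lip, square to it within 0.12 rad and within 20 mm of the middle; the pick stands upright (0.1 rad) at rest in its stand, within 9 mm of the middle with its flange down on the rim (x of key in the frame of holder between -0.047 and -0.0415 m and y of key in the frame of holder between -0.02 and 0.02 m and z of key in the frame of holder between 0.009 and 0.015 m and angle between the x axis of key and the x axis of holder, either way round below 0.12 rad and angle between key's own z axis and vertical below 0.08 rad and horizontal distance between pick and stand_top below 0.009 m and z of pick in the frame of stand between 0.057 and 0.064 m and angle between pick's own z axis and vertical below 0.1 rad and linear speed of each of key, pick below 0.01 m/s); the robot touches nothing.
It fails at once if the fingers or arm touch the key (contact force between any of the fingers, the arm and key above 0.5 N).
It fails at once if the pick bears on the key with more than 22 N (contact force between pick and key above 22 N).
It fails at once if the pick bears on the block or its lip with more than 15 N (contact force between pick and holder above 15 N).
It fails at once if the key is pulled against the lip with more than 20 N (contact force between key and lip above 20 N).
It fails at once if a bystander is moved more than 20 mm (distance of any of jar, doming_block, dish from where it was at the start of the episode above 0.02 m).
It also fails if it takes over 72 s, if anything falls off the work surface, if the arm or the gripper's body presses on something with over 40 N, if the wrist force passes 120 N, or if a joint passes its speed limit or range.

### The arm

A 7-joint arm with a two-finger parallel gripper is mounted at the origin on the work surface. World frame = base frame: x ahead of the robot, y to its left, z up, the work surface at z = 0. Lengths are in m, angles in rad, forces in N, time in s.
With the tool pointing down it reaches from about 0.4 to 0.9 m from the base axis. Payload 5.6 kg.
Tool frame: the origin (TCP) lies midway between the tips of the shut fingers; the grasp point (between the pads) lies pinch_z behind it (pinch_z is the distance from the TCP to the grasp point, in m); z points along the fingers, y is the direction in which the jaws open and shut (so a half turn about z gives the same grasp; the last joint's range is limited). The gripper opens to 92 mm and grips with 3 to 60 N. Pads are 20 mm wide; open, the fingers measure 128 mm over their backs; the gripper's body (75 mm by 189 mm) begins 69 mm behind the grasp point.
Start: joints at [1.279, 0.468, -0.012, 1.603, 0.006, 1.071, -0.056], TCP at [0.16, -0.63, 0.215] pointing down, gripper open.
Joint ranges: [-2.53, 2.53], [-0.31, 2.02], [-1.57, 1.55], [0.28, 2.44], [-1.29, 4.43], [0.15, 1.84], [-2.92, 2.92]. Speed limits (rad/s): [2.57, 2.57, 3.14, 3.14, 3.14, 3.14, 3.14].

### API

Orientations are given as [roll, pitch, yaw] about the fixed x, y, z axes, in that order (R = Rz(yaw) Ry(pitch) Rx(roll)).
In Python, from plant import * gives the robot as it stands.
- The arm moves only by the tool apply_moves, never from a script. Its argument "increments" is a list of rows, each a list of 5 numbers: the shift along the world's x, y, z normalised to -1 to 1, where 1 is 0.1 m, then the turn about the world's z normalised to -1 to 1, where 1 is 360 degrees, then the gripper command: -1 is shut, 1 is fully open, values between are in proportion. A call has 1 to 12 rows; each row is the pose to reach, as a shift and turn from the pose commanded when the call began, turning the shorter way round; what a row does not reach only later rows make up. A row lasts 1/8 s, in which the tool goes at most 62.5 mm and 10.7 degrees, less where a joint would pass 70% of its speed; a pose out of reach is approached as far as the arm can. A call with a number of a shift or a turn outside -1 to 1 is refused whole. A call with a gripper value outside its range is refused whole. The fingers move at their own pace and stop on an object; the grip force is fixed at half the most. Time passes only in rows, so rows that repeat a pose let the fingers close. It gives the time, the measured TCP pose, the force and the opening at its end, in the units of the state.
- read_state(): the state, without advancing time (a new reading comes with each control period).
- get_image(name): name is "side" or "top"; returns the picture (400x640x3 uint8, red, green, blue); there is no depth.
- get_calibration(name): a dict with "fx", "fy", "cx", "cy" (pixels), "R" (3x3) and "t" (3): a world point X has camera coordinates R X + t. Camera axes: x right, y down, z forward; pixel columns grow to the right and rows downward; lengths in m; the calibration is good to about 2 mm. A picture is of the moment at which its call begins. get_calibration takes no time and is no camera call.
- hand_in(): hands the job in, once; it reports no verdict.
The state is a dict: "time": time; "joint_positions": joint angles; "qvel": joint speeds; "effort": joint torques, N m; "tcp_pos": TCP position; "tool_rot": TCP orientation; "contact_force": force on the tool from outside, world axes, zero at the start; "wrist_torque": the same for the moment, N m; "finger_gap": finger opening in m.
Only numpy, scipy, OpenCV 4.12 (cv2) and the standard library are available. Lean on these libraries where they do the work, as an engineer would, in place of code of your own. Each camera call takes 0.05 s, during which the arm holds its last target. There are 200 camera calls.

## Working session

There is one attempt and no reset: what is moved stays moved. The work goes in short steps, Python scripts to look and compute and a tool call to move; the robot and the scene stay as the last step left them, time stands still between calls to the robot, and variables do not carry over. Pictures are saved under pics/ and viewed, on a budget of 10 in all, crops included, one or two more only if the job needs it, and the job is handed in when it is done.

Besides the shell and the picture viewer there is one more tool, called after "Call:" as name(argument=value, ...) on one line, values as JSON. apply_moves: Moves the arm, as the interface text tells. Its arguments: {"type":"object","properties":{"increments":{"type":"array","items":{"type":"array","items":{"type":"number","minimum":-1,"maximum":1}}}},"required":["increments"]}

```bash
mkdir -p pics; ls; python3 - <<'E'
from plant import *
import cv2
for n in ("top","side"):
    im=get_image(n); cv2.imwrite(f"pics/{n}0.png",im[:,:,::-1])
    c=get_calibration(n); print(n,c)
print(read_state()); 
try: print(pinch_z)
except Exception as e: print(e)
E
```

```text
pics
top {'fx': 449.4477519419288, 'fy': 449.4477519419288, 'cx': 319.6667410214431, 'cy': 196.87179827505975, 'R': array([[-0.02377157, -0.99954994,  0.01829859],
       [-0.99475511,  0.02182815, -0.09992902],
       [ 0.09948462, -0.02057809, -0.99482629]]), 't': array([0.00204241, 0.54901675, 1.02477815])}
side {'fx': 442.81265491745285, 'fy': 442.81265491745285, 'cx': 317.5886303488791, 'cy': 205.1084496592745, 'R': array([[-0.69745295, -0.71660629,  0.00590012],
       [-0.45431329,  0.43577326, -0.77698205],
       [ 0.5542191 , -0.54458893, -0.6294951 ]]), 't': array([0.39395667, 0.30407922, 0.75080685])}
{'time': 0.1, 'joint_positions': array([ 1.27901554,  0.46829647, -0.01161335,  1.60352151,  0.00601527,
        1.07141965, -0.05628117]), 'qvel': array([-1.19338813e-03, -6.97803803e-04,  1.72813614e-03, -5.29946356e-04,
        4.14947844e-05, -1.81295048e-03, -2.03661939e-05]), 'effort': array([ 7.54878674e-04, -5.21650243e+01, -1.27838543e-02, -2.44368893e+01,
       -5.68571244e-02,  1.40566289e-02,  8.34484149e-05]), 'tcp_pos': array([ 0.15985052, -0.62949182,  0.21373499]), 'tool_rot': array([-3.13998683e+00,  1.24775894e-04,  2.48751930e-01]), 'contact_force': array([0.53066776, 1.05299821, 1.363359  ]), 'wrist_torque': array([-0.05532342,  0.04345627, -0.01318906]), 'finger_gap': 0.09182375498241847}
0.0187
```

View pics/top0.png

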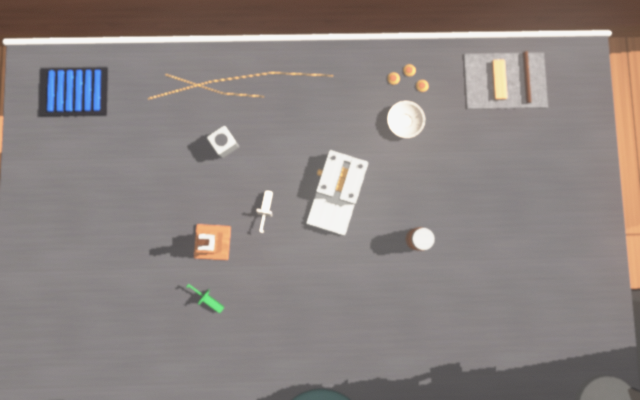

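View pics/side0.png

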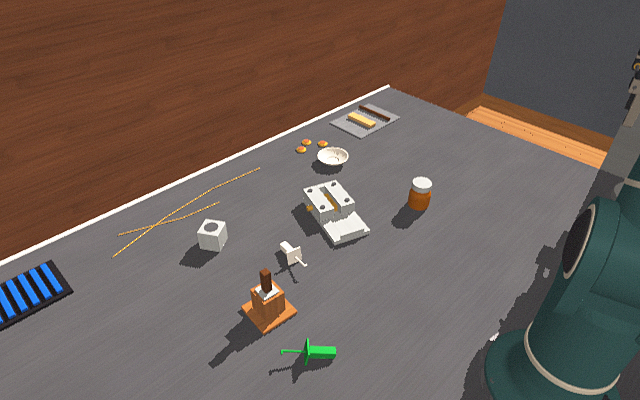

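```bash
python3 - <<'E'
import cv2,numpy as np
t=cv2.imread("pics/top0.png");s=cv2.imread("pics/side0.png")
def c(im,u,v,w,h,k): return cv2.resize(im[v:v+h,u:u+w],None,fx=k,fy=k,interpolation=cv2.INTER_CUBIC)
a=np.vstack([np.hstack([c(t,295,145,80,100,5)[:,:400][:500],]),])
m=np.zeros((600,800,3),np.uint8)
m[:300,:400]=c(t,290,145,100,75,4)[:300]; 
m[:300,:400]=c(t,280,147,120,90,10/3)[:300,:400]
m[:300,400:]=c(s,290,175,100,75,4)
m[300:,:400]=c(t,180,215,80,60,5)
m[300:,400:]=c(s,230,260,100,75,4)
cv2.imwrite("pics/m0.png",m)
E
```

```text
(no output)
```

View pics/m0.png

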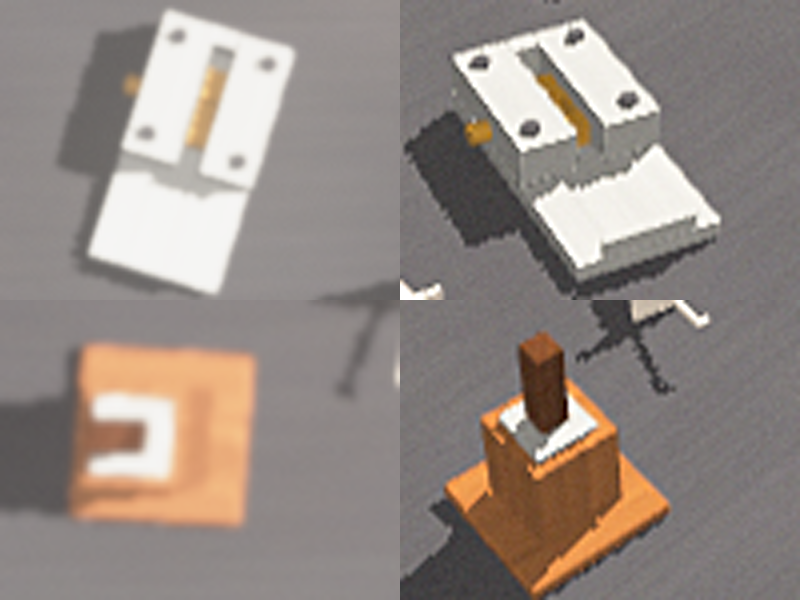

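```bash
cat > h.py <<'E'
from plant import *
import numpy as np,cv2
from scipy.optimize import least_squares
C={n:get_calibration(n) for n in("top","side")}
def proj(n,X):
    c=C[n];p=np.atleast_2d(X)@c["R"].T+c["t"]
    return np.c_[c["fx"]*p[:,0]/p[:,2]+c["cx"],c["fy"]*p[:,1]/p[:,2]+c["cy"]]
def W(p,L):
    x,y,a=p[:3];c,s=np.cos(a),np.sin(a);L=np.atleast_2d(L)
    return np.c_[x+c*L[:,0]-s*L[:,1],y+s*L[:,0]+c*L[:,1],L[:,2]]
def fit(obs,p0):
    # obs: list of (cam, local xyz, uv)
    r=lambda p:np.concatenate([proj(n,W(p,L))[0]-uv for n,L,uv in obs])
    s=least_squares(r,p0,loss="soft_l1");return s.x,s.fun.reshape(-1,2)
def px(q,o,k): return (np.array(q)+.5)/k-.5+np.array(o)
def ray(n,uv,z):
    c=C[n];d=c["R"].T@np.array([(uv[0]-c["cx"])/c["fx"],(uv[1]-c["cy"])/c["fy"],1]);o=-c["R"].T@c["t"]
    return o+d*(z-o[2])/d[2]
E
python3 - <<'E'
from h import *
A=.047
T=lambda q:px(q,(280,147),10/3)
S=lambda q:px((q[0]-400,q[1]),(290,175),4)
o=[("top",(.102,A,.04),T((166,10))),("top",(.102,-A,.04),T((296,48))),("top",(0,-A,.04),T((251,190))),("top",(0,A,.04),T((122,150))),
("top",(-.076,A,.012),T((89,256))),("top",(-.076,-A,.012),T((217,294))),
("side",(.102,A,.04),S((455,54))),("side",(.102,-A,.04),S((583,18))),("side",(0,-A,.04),S((660,108))),("side",(0,A,.04),S((521,150))),
("side",(-.076,A,.012),S((577,268))),("side",(-.076,-A,.012),S((720,220)))]
p,r=fit(o,[.5,0,-.3]);print("holder",p.round(4),"\n",r.round(1).tolist())
# key end points in the slot: top view, key top z=.028, ends crop px
kt=[ray("top",T(q),.028) for q in ((213,70),(193,146))]
c,s=np.cos(p[2]),np.sin(p[2])
for k in kt: d=k[:2]-p[:2];print("key end local",(c*d[0]+s*d[1]).round(4),(-s*d[0]+c*d[1]).round(4))
T=lambda q:px((q[0],q[1]-300),(180,215),5)
S=lambda q:px((q[0]-400,q[1]-300),(230,260),4)
F=.04;G=.017
o=[("top",(F,F,.008),T((83,345))),("top",(F,-F,.008),T((257,355))),("top",(-F,-F,.008),T((243,525))),("top",(-F,F,.008),T((70,520))),
("top",(G,G,.064),T((92,395))),("top",(G,-G,.064),T((173,398))),("top",(-G,-G,.064),T((170,480))),("top",(-G,G,.064),T((90,473))),
("side",(-F,F,.008),S((535,596))),("side",(F,F,.008),S((445,490))),("side",(-F,-F,.008),S((668,508))),
("side",(-.023,.023,.06),S((535,472))),("side",(.023,.023,.06),S((482,420))),("side",(-.023,-.023,.06),S((619,433)))]
p,r=fit(o,[.45,.25,0]);print("stand",p.round(4),"\n",r.round(1).tolist())
# handle top from side view
q=S((542,347));print("handle top ray",ray("side",q,.118).round(4))
E
```

```text
holder [ 0.5459 -0.0475 -0.3302] 
 [[0.2, 0.2], [-0.5, 0.9], [0.2, -0.3], [0.2, -0.5], [0.2, -0.5], [-0.2, 0.2], [-1.2, 0.4], [0.2, 0.2], [0.2, 0.1], [-0.2, 0.1], [0.2, -0.4], [0.3, -0.1]]
key end local 0.0739 0.0032
key end local 0.0179 0.0006
stand [ 0.4496  0.2453 -0.0752] 
 [[-0.2, 0.6], [-1.0, 0.4], [-0.6, 0.5], [-0.3, -0.2], [1.1, 0.5], [0.2, 0.7], [-0.3, -0.4], [0.3, 0.2], [-0.1, -0.7], [-0.9, -1.1], [0.8, -1.2], [0.2, 2.0], [-0.5, -0.2], [-0.3, -0.9]]
handle top ray [0.4453 0.2477 0.118 ]
```

The pictures show the holder (slot pointing up-right, about px 340,190 in the top view) and the stand with the brown-handled pick (about px 212,242). The green and white look-alikes lie beside the stand, and the key is in the slot 18–74 mm from the mouth. Moving over to the stand now.

Call:
apply_moves(increments=[[0.5, 0.5, 0, 0, 0.0], [1, 1, 0, -0.025, 0.0], [1, 1, 0, -0.052, 0.0]])

```text
time: 0.48
tcp_pos: [0.2639, -0.5263, 0.2142]
tool_rot: [-3.139, -0.001, -0.077]
contact_force: [0.1, 0.4, -0.2]
finger_gap: 0.0639
```

Call:
apply_moves(increments=[[0.5, 0.5, 0, 0, 0.0], [1, 1, 0, 0, 0.0]])

```text
time: 0.72
tcp_pos: [0.3491, -0.4404, 0.2143]
tool_rot: [-3.141, 0.0, -0.079]
contact_force: [0.5, -0.6, 0.9]
finger_gap: 0.0464
```

Call:
apply_moves(increments=[[0.4, 0.5, 0, 0, 0.0], [0.9, 1, 0, 0, 0.0]])

```text
time: 0.98
tcp_pos: [0.4322, -0.3467, 0.2145]
tool_rot: [-3.142, 0.001, -0.078]
contact_force: [1.1, -0.7, -0.8]
finger_gap: 0.046
```

Call:
apply_moves(increments=[[0, 0.5, 0, 0, 0.0], [0, 1, 0, 0, 0.0]])

```text
time: 1.23
tcp_pos: [0.4317, -0.2464, 0.2141]
tool_rot: [-3.141, 0.001, -0.077]
contact_force: [0.9, 0.1, -0.6]
finger_gap: 0.0459
```

Call:
apply_moves(increments=[[0, 0.5, 0, 0, 0.0], [0, 1, 0, 0, 0.0]])

```text
time: 1.48
tcp_pos: [0.4312, -0.1468, 0.2144]
tool_rot: [3.142, 0.0, -0.078]
contact_force: [0.4, 0.6, -0.1]
finger_gap: 0.0458
```

Call:
apply_moves(increments=[[0, 0.5, 0, 0, 0.0], [0, 1, 0, 0, 0.0]])

```text
time: 1.72
tcp_pos: [0.4311, -0.0469, 0.2145]
tool_rot: [3.141, 0.0, -0.078]
contact_force: [-0.2, -0.8, 0.3]
finger_gap: 0.046
```

Call:
apply_moves(increments=[[0, 0.5, 0, 0, 0.0], [0, 1, 0, 0, 0.0], [0, 1, 0, 0, 0.0]])

```text
time: 2.1
tcp_pos: [0.4311, 0.055, 0.2146]
tool_rot: [-3.141, 0.0, -0.071]
contact_force: [0.5, 0.0, -0.1]
finger_gap: 0.0455
```

Call:
apply_moves(increments=[[0.1, 0.5, 0, 0, 0.0], [0.17, 1, 0, 0, 0.0]])

```text
time: 2.35
tcp_pos: [0.4492, 0.151, 0.2145]
tool_rot: [3.141, -0.0, -0.081]
contact_force: [0.5, 0.0, -0.0]
finger_gap: 0.046
```

Call:
apply_moves(increments=[[0, 0.5, 0, 0, 0.0], [0, 0.91, 0, 0, 0.0], [0, 0.91, -0.3, 0, 0.0], [0, 0.91, -0.5, 0, 0.0], [0, 0.91, -0.5, 0, 0.0]])

```text
time: 2.98
tcp_pos: [0.4478, 0.2407, 0.163]
tool_rot: [3.139, 0.003, -0.079]
contact_force: [0.2, 0.3, 0.0]
finger_gap: 0.0462
```

```bash
python3 - <<'E'
from h import *
s=get_image("side");t=get_image("top");print(read_state()["tcp_pos"])
m=np.hstack([cv2.resize(s[230:350,210:310],None,fx=4,fy=4,interpolation=2),cv2.resize(t[180:300,160:260],None,fx=4,fy=4,interpolation=2)])
cv2.imwrite("pics/m1.png",m[:,:,::-1])
E
```

```text
[0.44907271 0.24187075 0.16491559]
```

View pics/m1.png

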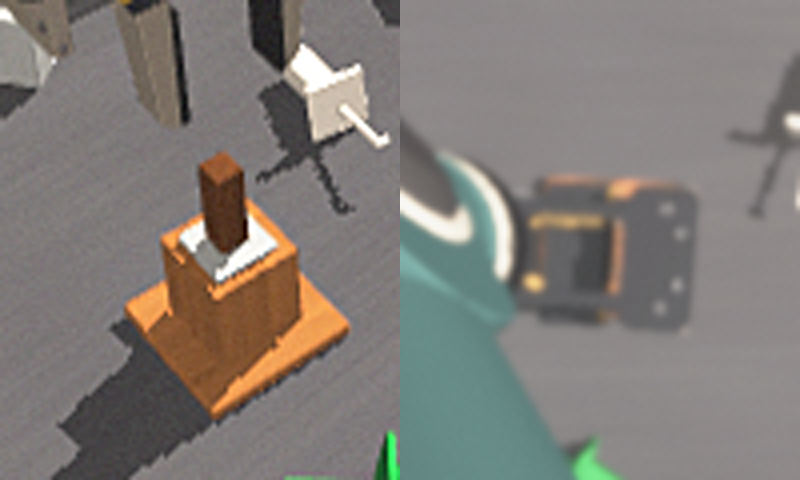

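The pick's handle stands between and below the open fingers (side crop about px 222,205). Descending and gripping.

Call:
apply_moves(increments=[[0, 0.04, 0, 0, 0.0], [0, 0.04, -0.4, 0, 0.0], [0, 0.04, -0.8, 0, 0.0], [0, 0.04, -0.91, 0, 0.0], [0, 0.04, -0.91, 0, -1], [0, 0.04, -0.91, 0, -1], [0, 0.04, -0.91, 0, -1], [0, 0.04, -0.91, 0, -1], [0, 0.04, -0.91, 0, -1]])

```text
time: 4.2
tcp_pos: [0.4493, 0.2468, 0.0748]
tool_rot: [-3.141, -0.002, -0.078]
contact_force: [-0.6, -1.0, 6.9]
finger_gap: 0.0158
```

```bash
python3 - <<'E'
from h import *
s=get_image("side");st=read_state();print(st["tcp_pos"],st["contact_force"],st["finger_gap"])
E
```

```text
[0.44932709 0.24673052 0.07477046] [-0.99666023 -1.85961616  6.07875323] 0.015533061792351031
```

Call:
apply_moves(increments=[[0, 0, 0.2, 0, -1], [0, 0, 0.5, 0, -1], [0, 0, 0.9, 0, -1], [0, 0, 0.9, 0, -1], [0, 0, 0.9, 0, -1]])

```text
time: 4.88
tcp_pos: [0.4482, 0.246, 0.1631]
tool_rot: [3.141, 0.001, -0.078]
contact_force: [0.8, -0.6, -0.5]
finger_gap: 0.0155
```

```bash
python3 - <<'E'
from h import *
s=get_image("side");st=read_state();print(st["tcp_pos"],st["tool_rot"],st["contact_force"],st["finger_gap"])
cv2.imwrite("pics/m2.png",cv2.resize(s[170:310,200:330],None,fx=4.2,fy=4.2,interpolation=2)[:,:,::-1])
E
```

```text
[0.4478656  0.2458633  0.16263509] [ 3.14045401e+00  1.50815630e-03 -7.81941325e-02] [-0.39217931  0.63564314 -0.88297719] 0.015870369546047796
```

View pics/m2.png

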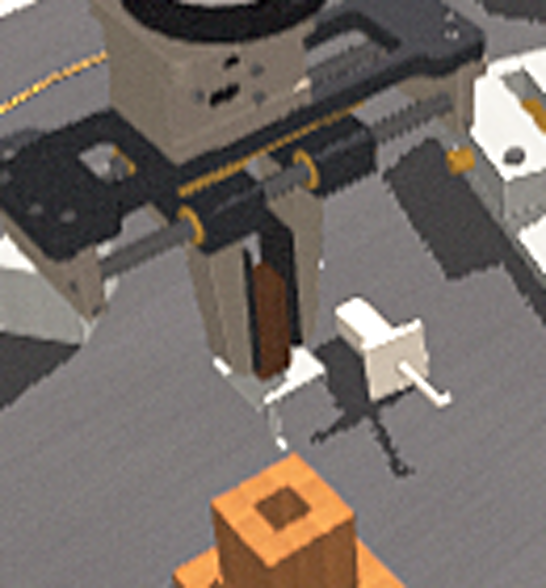

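```bash
python3 - <<'E'
from h import *
tc=np.array([.448,.2458,.163]);o=tc+[0,0,.0187-.032]
f=lambda L:((proj("side",o+np.array(L))-[200,170]+.5)*4.2-.5).round(0).tolist()
print("flange",[f((a*.017,b*.017,0)) for a,b in((1,1),(1,-1),(-1,-1),(-1,1))])
print("shank top/foot",f((0,0,0)),f((0,0,-.042)))
for d in((1,0),(-1,0),(0,1),(0,-1)): print(d,f((d[0]*.007,d[1]*.007,-.042)))
E
```

```text
flange [[[211.0, 369.0]], [[275.0, 329.0]], [[327.0, 370.0]], [[263.0, 412.0]]]
shank top/foot [[269.0, 369.0]] [[276.0, 438.0]]
(1, 0) [[266.0, 429.0]]
(-1, 0) [[287.0, 447.0]]
(0, 1) [[263.0, 447.0]]
(0, -1) [[289.0, 430.0]]
```

The toe points to world −x: its tip is at px (283,443), where that candidate projects to (287,447). So the pick's yaw equals the stand's. Carrying it over the slot and turning it by −0.25 rad.

Call:
apply_moves(increments=[[0.2, -0.4, 0, -0.02, -1], [0.4, -0.9, 0, -0.04, -1], [0.4, -0.9, 0, -0.04, -1]])

```text
time: 5.3
tcp_pos: [0.4892, 0.1516, 0.1619]
tool_rot: [3.138, 0.001, -0.337]
contact_force: [-0.1, 0.8, -1.2]
finger_gap: 0.0163
```

Call:
apply_moves(increments=[[0.2, -0.4, 0, 0, -1], [0.5, -0.9, 0, 0, -1]])

```text
time: 5.55
tcp_pos: [0.5378, 0.0679, 0.1627]
tool_rot: [-3.141, 0.002, -0.324]
contact_force: [1.6, 0.6, -0.3]
finger_gap: 0.0158
```

Call:
apply_moves(increments=[[0.2, -0.4, 0, 0, -1], [0.5, -0.9, 0, 0, -1]])

```text
time: 5.8
tcp_pos: [0.5882, -0.0226, 0.1624]
tool_rot: [-3.141, 0.003, -0.325]
contact_force: [0.9, 0.1, 0.6]
finger_gap: 0.0159
```

Call:
apply_moves(increments=[[0, -0.2, 0, 0, -1], [0, -0.39, 0, 0, -1], [0, -0.39, -0.2, 0, -1], [0, -0.39, -0.4, 0, -1], [0, -0.39, -0.4, 0, -1], [0, -0.39, -0.4, 0, -1]])

```text
time: 6.55
tcp_pos: [0.5886, -0.0616, 0.1242]
tool_rot: [-3.141, -0.0, -0.328]
contact_force: [0.3, -0.9, -0.5]
finger_gap: 0.0156
```

```bash
cat > look.py <<'E'
from h import *
import sys
n,u,v,k,*a=sys.argv[1:];u,v=int(u),int(v);k=float(k)
s=get_image("side");t=get_image("top");X=[];
for i in range(6):
    st=read_state();X.append(st["tcp_pos"]);get_image("side")
print(np.mean(X,0).round(4),st["tool_rot"].round(3),st["contact_force"].round(1),st["finger_gap"])
cv2.imwrite(f"pics/{n}.png",cv2.resize(s[v:v+100,u:u+120],None,fx=k,fy=k,interpolation=2)[:,:,::-1])
E
python3 look.py m3 280 140 6
```

```text
[ 0.5889 -0.0623  0.1243] [-3.142e+00 -1.000e-03 -3.290e-01] [-1.   0.2 -0.7] 0.015902602788932563
```

View pics/m3.png

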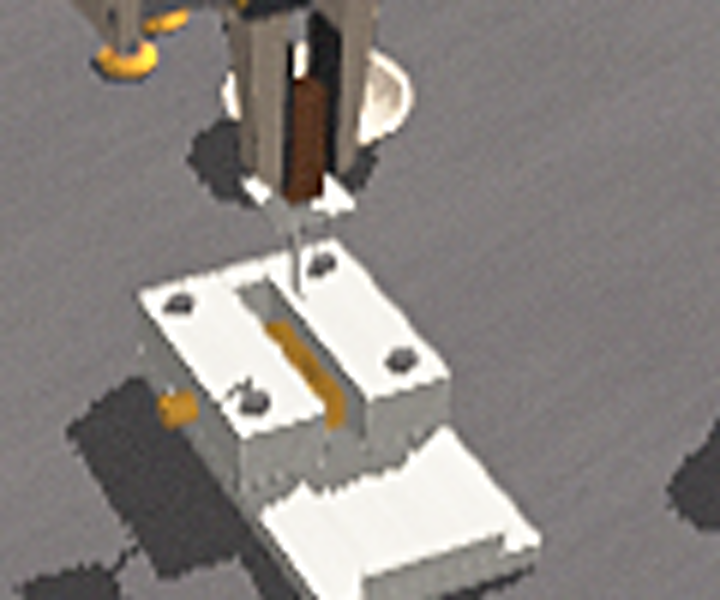

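```bash
python3 - <<'E'
from h import *
tc=np.array([.5889,-.0623,.1243]);o=tc-[0,0,.0133]
f=lambda X:((proj("side",X)-[280,140]+.5)*6-.5).round(0).tolist()
P=[o[0],o[1],-.33]
for n,L in dict(shanktop=(0,0,0),foot=(0,0,-.044),toebot=(-.005,0,-.044),toeend=(-.007,0,-.042),f1=(.017,.017,0),f2=(-.017,.017,0),f3=(-.017,-.017,0)).items():
    w=W(P,L)+[0,0,o[2]];print(n,f(w))
H=[.5459,-.0475,-.3302]
for n,L in dict(slot_end=(.09,0,.04),lipL=(-.072,.03,.024),lipR=(-.072,-.03,.024),cheek0m=(0,-.009,.04),cheek0p=(0,.009,.04),cheek9m=(.09,-.009,.04),cheek9p=(.09,.009,.04),keyfront_r=(.018,-.009,.028),keyfront_l=(.018,.006,.028),keyback_l=(.074,.006,.028)).items(): print(n,f(W(H,L)))
d=tc[:2]-H[:2];c,s=np.cos(H[2]),np.sin(H[2]);print("tcp local",c*d[0]+s*d[1],-s*d[0]+c*d[1])
E
```

```text
shanktop [[301.0, 197.0]]
foot [[298.0, 287.0]]
toebot [[304.0, 294.0]]
toeend [[306.0, 293.0]]
f1 [[243.0, 185.0]]
f2 [[281.0, 231.0]]
f3 [[359.0, 209.0]]
slot_end [[249.0, 281.0]]
lipL [[363.0, 567.0]]
lipR [[501.0, 523.0]]
cheek0m [[368.0, 398.0]]
cheek0p [[328.0, 410.0]]
cheek9m [[269.0, 276.0]]
cheek9p [[230.0, 287.0]]
keyfront_r [[346.0, 395.0]]
keyfront_l [[313.0, 405.0]]
keyback_l [[253.0, 328.0]]
tcp local 0.04547567019774404 -5.848133043152501e-05
```

Call:
apply_moves(increments=[[-0.029, -0.009, 0, 0, -1], [-0.029, -0.009, -0.1, 0, -1], [-0.029, -0.009, -0.2, 0, -1], [-0.029, -0.009, -0.29, 0, -1], [-0.029, -0.009, -0.29, 0, -1]])

```text
time: 7.58
tcp_pos: [0.5848, -0.0633, 0.0933]
tool_rot: [3.141, 0.002, -0.329]
contact_force: [-0.8, -0.6, -0.5]
finger_gap: 0.0159
```

```bash
python3 look.py m4 280 140 6
```

```text
[ 0.5859 -0.0634  0.0948] [-3.141e+00 -1.000e-03 -3.290e-01] [ 0.4  0.7 -0.5] 0.015670457956347996
```

View pics/m4.png

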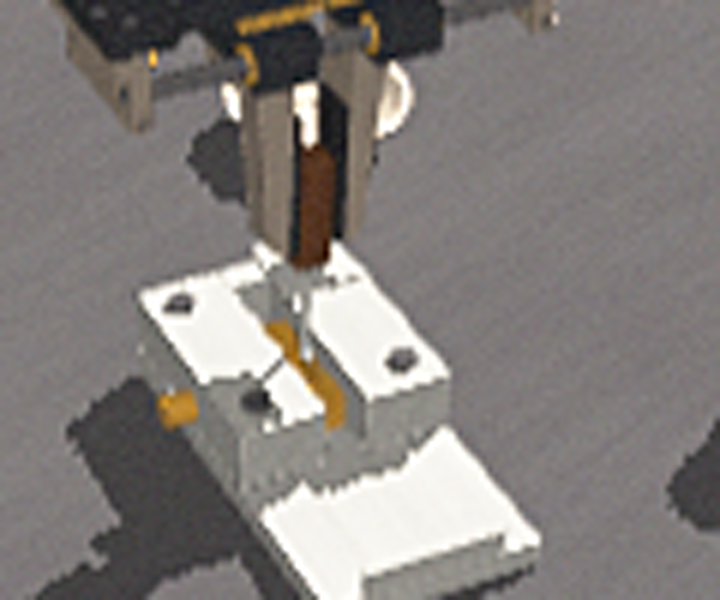

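```bash
python3 - <<'E'
from h import *
f=lambda X:((proj("side",X)-[280,140]+.5)*6-.5).round(0).tolist()
H=[.5459,-.0475,-.3302]
for z in(.036,.0375):
  for y in(-.0035,-.002,-.0005):
    print(z,y,f(W(H,[(.0375,y,z+.002),(.0395,y,z),(.0445,y,z)])))
E
```

```text
0.036 -0.0035 [[313.0, 353.0], [311.0, 354.0], [305.0, 347.0]]
0.036 -0.002 [[310.0, 354.0], [307.0, 355.0], [302.0, 348.0]]
0.036 -0.0005 [[306.0, 355.0], [304.0, 356.0], [299.0, 349.0]]
0.0375 -0.0035 [[313.0, 350.0], [311.0, 351.0], [305.0, 344.0]]
0.0375 -0.002 [[310.0, 351.0], [307.0, 352.0], [302.0, 345.0]]
0.0375 -0.0005 [[306.0, 352.0], [304.0, 353.0], [299.0, 346.0]]
```

Toe end at px (307,358), against a prediction of about (307,355). It's lined up over the pocket, so I'll lower it in steps while watching the force.

Call:
apply_moves(increments=[[0, 0, -0.05, 0, -1], [0, 0, -0.09, 0, -1], [0, 0, -0.09, 0, -1]])

```text
time: 8.35
tcp_pos: [0.5852, -0.0634, 0.085]
tool_rot: [3.141, 0.001, -0.329]
contact_force: [0.4, 0.2, -0.4]
finger_gap: 0.0157
```

Call:
apply_moves(increments=[[0, 0, -0.01, 0, -1], [0, 0, -0.02, 0, -1], [0, 0, -0.02, 0, -1]])

```text
time: 8.72
tcp_pos: [0.5856, -0.0634, 0.0836]
tool_rot: [3.142, 0.0, -0.329]
contact_force: [0.6, -0.3, -0.4]
finger_gap: 0.0157
```

```bash
cat > st.py <<'E'
from h import *
X=[];F=[]
for i in range(8):
    st=read_state();X.append(st["tcp_pos"]);F.append(st["contact_force"]);get_image("side")
X=np.mean(X,0);d=X[:2]-[.5459,-.0475];c,s=np.cos(-.3302),np.sin(-.3302);F=np.mean(F,0)
print("t",st["time"],"tcp",X.round(4),"local",(c*d[0]+s*d[1]).round(4),(-s*d[0]+c*d[1]).round(4),"F local",(c*F[0]+s*F[1]).round(1),(-s*F[0]+c*F[1]).round(1),F[2].round(1),"rot",st["tool_rot"].round(3))
E
python3 st.py
```

```text
t 9.075 tcp [ 0.5857 -0.0634  0.0836] local 0.0428 -0.0022 F local -0.2 0.0 -0.4 rot [-3.142 -0.    -0.329]
```

No contact, so the toe is below the key's top. Lowering further.

Call:
apply_moves(increments=[[0, 0, -0.03, 0, -1], [0, 0, -0.06, 0, -1], [0, 0, -0.06, 0, -1]])

```text
time: 9.5
tcp_pos: [0.5853, -0.0634, 0.0772]
tool_rot: [3.141, 0.001, -0.329]
contact_force: [0.1, -0.3, -0.0]
finger_gap: 0.0158
```

```bash
python3 st.py
```

```text
t 9.85 tcp [ 0.5856 -0.0634  0.0775] local 0.0427 -0.0022 F local 0.2 0.1 -0.7 rot [-3.142 -0.    -0.329]
```

Call:
apply_moves(increments=[[-0.028, 0.01, 0, 0, -1], [-0.057, 0.019, 0, 0, -1], [-0.076, 0.026, 0, 0, -1], [-0.095, 0.032, 0, 0, -1], [-0.095, 0.032, 0, 0, -1]])

```text
time: 10.52
tcp_pos: [0.5783, -0.0609, 0.0786]
tool_rot: [-3.141, -0.005, -0.33]
contact_force: [4.8, -1.7, -1.1]
finger_gap: 0.0157
```

```bash
python3 st.py
```

```text
t 10.875 tcp [ 0.5782 -0.0609  0.0785] local 0.0349 -0.0022 F local 5.0 0.0 -1.0 rot [-3.141 -0.005 -0.33 ]
```

Call:
apply_moves(increments=[[-0.028, 0.01, 0, 0, -1], [-0.057, 0.019, 0, 0, -1], [-0.085, 0.029, 0, 0, -1], [-0.114, 0.039, 0, 0, -1], [-0.142, 0.049, 0, 0, -1], [-0.142, 0.049, 0, 0, -1]])

```text
time: 11.68
tcp_pos: [0.5636, -0.0558, 0.0784]
tool_rot: [-3.141, -0.004, -0.33]
contact_force: [4.4, -2.1, -1.3]
finger_gap: 0.0157
```

```bash
python3 st.py
```

```text
t 12.025 tcp [ 0.5634 -0.0557  0.0782] local 0.0192 -0.0021 F local 5.2 -0.1 -1.1 rot [-3.141e+00 -3.000e-03 -3.300e-01]
```

Call:
apply_moves(increments=[[-0.038, 0.013, 0, 0, -1], [-0.076, 0.026, 0, 0, -1], [-0.114, 0.039, 0, 0, -1], [-0.151, 0.052, 0, 0, -1], [-0.189, 0.065, 0, 0, -1], [-0.227, 0.078, 0, 0, -1], [-0.265, 0.091, 0, 0, -1], [-0.303, 0.104, 0, 0, -1], [-0.341, 0.117, 0, 0, -1], [-0.378, 0.13, 0, 0, -1], [-0.416, 0.143, 0, 0, -1], [-0.416, 0.143, 0, 0, -1]])

```text
time: 13.58
tcp_pos: [0.5198, -0.0409, 0.0775]
tool_rot: [3.141, 0.001, -0.329]
contact_force: [0.6, 0.0, -1.0]
finger_gap: 0.0159
```

```bash
python3 st.py
```

```text
t 13.925 tcp [ 0.5201 -0.041   0.0775] local -0.0265 -0.0022 F local 0.2 -0.0 -0.8 rot [ 3.142  0.    -0.329]
```

Call:
apply_moves(increments=[[-0.028, 0.01, 0, 0, -1], [-0.057, 0.019, 0, 0, -1], [-0.085, 0.029, 0, 0, -1], [-0.114, 0.039, 0, 0, -1], [-0.142, 0.049, 0, 0, -1], [-0.17, 0.058, 0, 0, -1], [-0.189, 0.065, 0, 0, -1], [-0.208, 0.071, 0, 0, -1], [-0.208, 0.071, 0, 0, -1]])

```text
time: 15.1
tcp_pos: [0.4993, -0.0338, 0.0776]
tool_rot: [3.142, 0.0, -0.329]
contact_force: [0.6, 0.3, -1.5]
finger_gap: 0.0161
```

```bash
python3 st.py; python3 look.py m5 280 140 6
```

```text
t 15.45 tcp [ 0.4994 -0.0339  0.0775] local -0.0484 -0.0022 F local 0.1 0.1 -0.9 rot [ 3.142  0.    -0.329]
[ 0.4995 -0.0339  0.0776] [ 3.142  0.    -0.329] [ 0.5 -0.5 -0.6] 0.015786492839503806
```

View pics/m5.png

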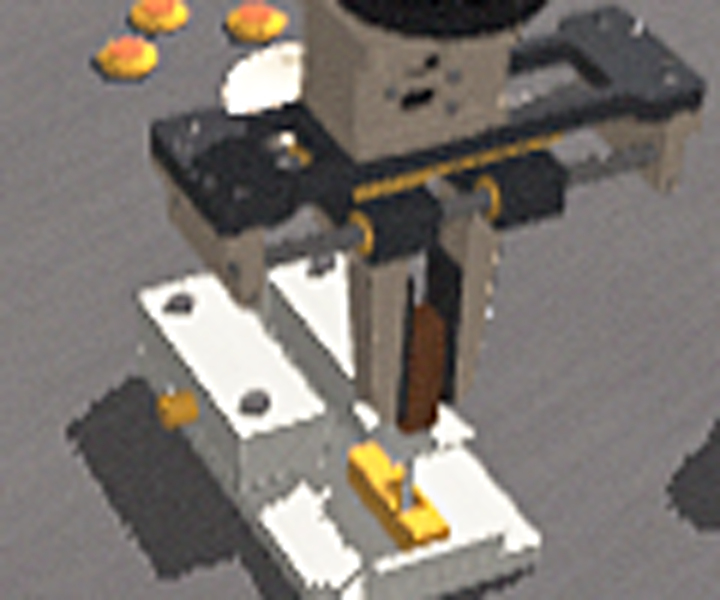

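The key is out on the apron, square to the lip and a few mm short of it (front end at about px 425,540). Closing in gently.

Call:
apply_moves(increments=[[-0.014, 0.005, 0, 0, -1], [-0.028, 0.01, 0, 0, -1], [-0.038, 0.013, 0, 0, -1], [-0.038, 0.013, 0, 0, -1]])

```text
time: 16.4
tcp_pos: [0.4961, -0.0327, 0.0777]
tool_rot: [-3.141, -0.001, -0.329]
contact_force: [2.2, -0.8, -1.3]
finger_gap: 0.0158
```

```bash
python3 st.py
```

```text
t 16.75 tcp [ 0.4961 -0.0327  0.0777] local -0.0519 -0.0021 F local 2.4 0.1 -1.3 rot [-3.141 -0.    -0.329]
```

Call:
apply_moves(increments=[[-0.01, 0.003, 0, 0, -1], [-0.019, 0.006, 0, 0, -1], [-0.019, 0.006, 0, 0, -1]])

```text
time: 17.18
tcp_pos: [0.4954, -0.0325, 0.078]
tool_rot: [-3.141, -0.003, -0.329]
contact_force: [5.7, -2.4, -3.2]
finger_gap: 0.0159
```

```bash
python3 st.py
```

```text
t 17.525 tcp [ 0.4954 -0.0324  0.078 ] local -0.0527 -0.0021 F local 5.8 -0.3 -3.1 rot [-3.141e+00 -3.000e-03 -3.300e-01]
```

Call:
apply_moves(increments=[[-0.009, 0.003, 0, 0, -1], [-0.017, 0.006, 0, 0, -1], [-0.017, 0.006, 0, 0, -1]])

```text
time: 17.95
tcp_pos: [0.4944, -0.0321, 0.0782]
tool_rot: [-3.141, -0.005, -0.33]
contact_force: [6.4, -2.4, -3.4]
finger_gap: 0.0155
```

```bash
python3 st.py
```

```text
t 18.3 tcp [ 0.4944 -0.0321  0.0782] local -0.0537 -0.0021 F local 7.0 -0.6 -3.4 rot [-3.141 -0.005 -0.33 ]
```

Call:
apply_moves(increments=[[-0.009, 0.003, 0, 0, -1], [-0.015, 0.005, 0, 0, -1], [-0.015, 0.005, 0, 0, -1], [-0.015, 0.005, 0, 0, -1]])

```text
time: 18.85
tcp_pos: [0.493, -0.0316, 0.0783]
tool_rot: [-3.14, -0.005, -0.33]
contact_force: [8.0, -3.2, -3.1]
finger_gap: 0.0161
```

```bash
python3 st.py;  python3 look.py m6 280 140 6
```

```text
t 19.2 tcp [ 0.4931 -0.0316  0.0783] local -0.0551 -0.0021 F local 7.3 -0.8 -3.0 rot [-3.14  -0.005 -0.33 ]
[ 0.4931 -0.0316  0.0783] [-3.141 -0.005 -0.33 ] [ 6.9 -2.9 -3.5] 0.01568520433297062
```

View pics/m6.png

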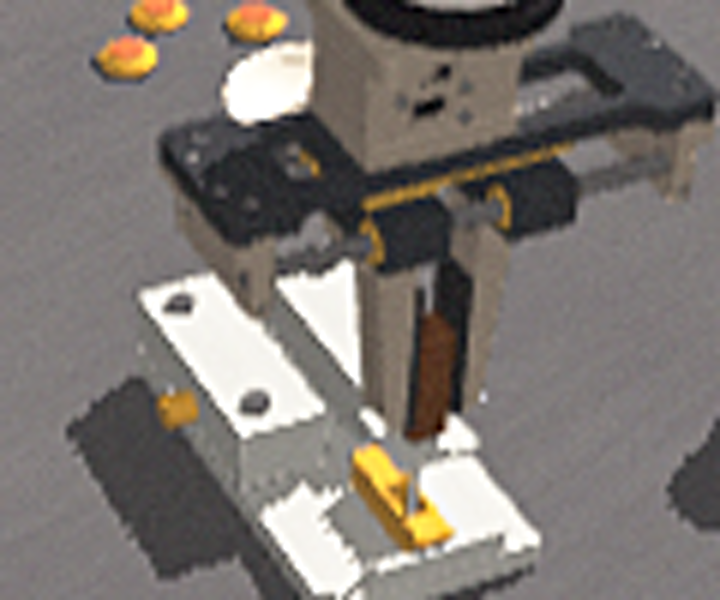

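Call:
apply_moves(increments=[[-0.014, 0.005, 0, 0, -1], [-0.019, 0.007, 0, 0, -1], [-0.019, 0.007, 0, 0, -1], [-0.019, 0.007, 0, 0, -1]])

```text
time: 20.15
tcp_pos: [0.4909, -0.0309, 0.0782]
tool_rot: [-3.141, -0.005, -0.33]
contact_force: [6.2, -3.1, -2.4]
finger_gap: 0.0159
```

```bash
python3 st.py
```

```text
t 20.5 tcp [ 0.4909 -0.0309  0.0782] local -0.0574 -0.0021 F local 6.4 -0.4 -2.6 rot [-3.141 -0.004 -0.33 ]
```

The pick has turned slightly in the grip (shank leaning at about px 410,480), and the key sits against the lip. The pull was about 7 N for over 1 s, inside the 5–14 N band. Backing off and lifting out.

Call:
apply_moves(increments=[[0.02, -0.007, 0, 0, -1], [0.04, -0.014, 0, 0, -1], [0.065, -0.022, 0, 0, -1], [0.065, -0.022, 0, 0, -1]])

```text
time: 21.05
tcp_pos: [0.4944, -0.0322, 0.0772]
tool_rot: [3.141, 0.002, -0.329]
contact_force: [0.1, 0.3, -0.2]
finger_gap: 0.0157
```

```bash
python3 st.py
```

```text
t 21.4 tcp [ 0.4947 -0.0323  0.0774] local -0.0533 -0.0022 F local -0.2 0.0 -0.8 rot [ 3.141  0.    -0.329]
```

Call:
apply_moves(increments=[[0, 0, 0.05, 0, -1], [0, 0, 0.15, 0, -1], [0, 0, 0.35, 0, -1], [0, 0, 0.7, 0, -1], [0, 0, 0.9, 0, -1], [0, 0, 0.9, 0, -1]])

```text
time: 22.2
tcp_pos: [0.4965, -0.0325, 0.1696]
tool_rot: [-3.141, -0.004, -0.33]
contact_force: [-0.6, 0.2, 0.3]
finger_gap: 0.0157
```

```bash
python3 st.py; python3 look.py m7 280 140 6
```

```text
t 22.55 tcp [ 0.495  -0.0324  0.1674] local -0.053 -0.0023 F local -0.2 0.4 -0.6 rot [ 3.141e+00  2.000e-03 -3.290e-01]
[ 0.4951 -0.0324  0.1674] [ 3.142  0.    -0.329] [-0.4 -0.  -0.5] 0.015920548895863272
```

View pics/m7.png

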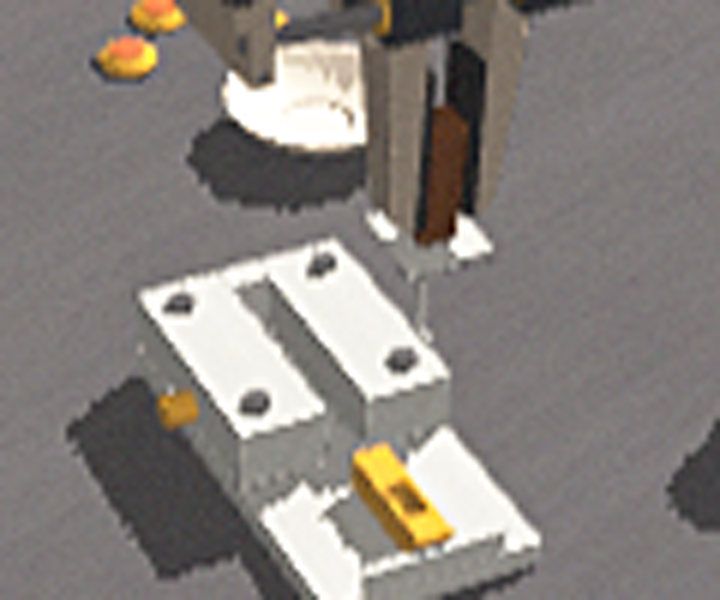

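```bash
python3 - <<'E'
from h import *
f=lambda X:((proj("side",X)-[280,140]+.5)*6-.5).round(0).tolist()
tc=np.array([.495,-.0324,.1674])
for a in (0,.04,.08,.12):
  def loc(x,y,z):  # relative to grip point, pick coords z from origin
    z=z-.0335; x=x+.0015
    # toe lags to +x
    return W([tc[0],tc[1],-.33],(np.cos(a)*x-np.sin(a)*z,y,0))+[0,0,tc[2]+.0187+np.sin(a)*x+np.cos(a)*z]
  print(a,"toe",f(loc(-.005,0,-.044)),"shank",f(loc(0,0,-.02)),"flange",f(loc(-.017,.017,0)),f(loc(-.017,-.017,0)),f(loc(-.017,-.017,.004)))
E
```

```text
0 toe [[431.0, 346.0]] shank [[427.0, 286.0]] flange [[411.0, 279.0]] [[496.0, 254.0]] [[496.0, 245.0]]
0.04 toe [[426.0, 341.0]] shank [[425.0, 282.0]] flange [[409.0, 278.0]] [[494.0, 254.0]] [[495.0, 245.0]]
0.08 toe [[422.0, 336.0]] shank [[422.0, 279.0]] flange [[407.0, 277.0]] [[492.0, 253.0]] [[493.0, 244.0]]
0.12 toe [[418.0, 331.0]] shank [[419.0, 275.0]] flange [[405.0, 276.0]] [[490.0, 252.0]] [[491.0, 244.0]]
```

The key lies square against the lip (front end about px 430,540) and the pick leans about 0.05 rad in the grip. Carrying it back to the stand.

Call:
apply_moves(increments=[[-0.1, 0.4, 0, 0.02, -1], [-0.2, 0.9, 0, 0.04, -1], [-0.2, 0.9, 0, 0.04, -1]])

```text
time: 23.38
tcp_pos: [0.4745, 0.0615, 0.1679]
tool_rot: [-3.14, -0.0, -0.071]
contact_force: [0.1, -0.3, -0.5]
finger_gap: 0.0156
```

Call:
apply_moves(increments=[[-0.1, 0.4, 0, 0, -1], [-0.2, 0.9, 0, 0, -1]])

```text
time: 23.62
tcp_pos: [0.4558, 0.1467, 0.1677]
tool_rot: [3.141, -0.001, -0.083]
contact_force: [0.9, -0.6, -0.2]
finger_gap: 0.0158
```

Call:
apply_moves(increments=[[-0.04, 0.5, 0, 0, -1], [-0.08, 0.99, 0, 0, -1], [-0.08, 0.99, 0, 0, -1], [-0.08, 0.99, 0, 0, -1]])

```text
time: 24.12
tcp_pos: [0.4476, 0.2452, 0.1672]
tool_rot: [3.14, 0.0, -0.079]
contact_force: [0.4, -0.2, -0.7]
finger_gap: 0.0159
```

```bash
python3 st.py; python3 look.py m8 215 210 6
```

```text
t 24.475 tcp [0.4477 0.2451 0.1675] local -0.1877 0.2449 F local 0.5 -0.0 -0.7 rot [ 3.141 -0.    -0.08 ]
[0.4473 0.2465 0.1676] [ 3.142  0.    -0.078] [-0.1 -0.2 -1.4] 0.015822728719489008
```

View pics/m8.png

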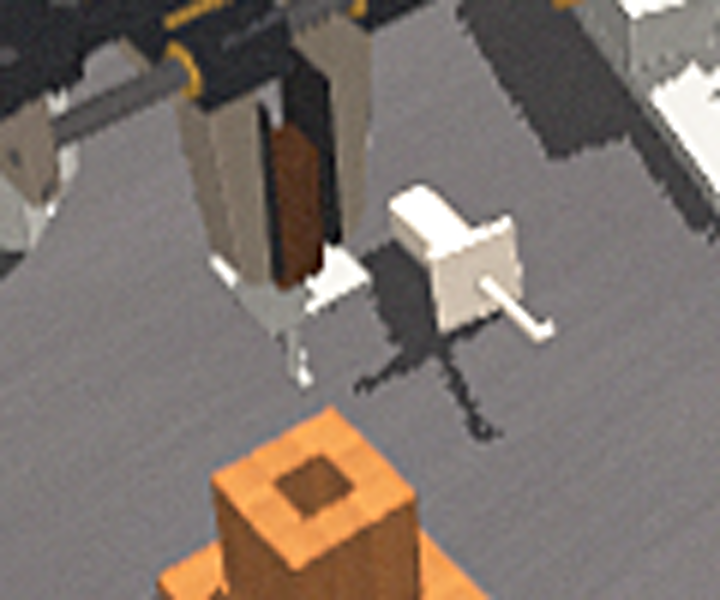

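```bash
python3 - <<'E'
from h import *
for z in (.1085,.110): print("toe",ray("side",px((304,384),(215,210),6),z).round(4))
print("shank",ray("side",px((292,335),(215,210),6),.133).round(4))
for q in((273,488),(314,454),(356,486),(315,520)): print(ray("side",px(q,(215,210),6),.06).round(4))
E
```

```text
toe [0.4483 0.2458 0.1085]
toe [0.4471 0.2466 0.11  ]
shank [0.4472 0.2491 0.133 ]
[0.4578 0.2547 0.06  ]
[0.4597 0.2368 0.06  ]
[0.4405 0.2356 0.06  ]
[0.4389 0.2533 0.06  ]
```

The toe (px 304,383) lies over the well's centre (px 315,487): about (0.448, 0.246) against (0.449, 0.245). Lowering.

Call:
apply_moves(increments=[[0, 0, -0.2, 0, -1], [0, 0, -0.4, 0, -1], [0, 0, -0.5, 0, -1], [0, 0, -0.5, 0, -1]])

```text
time: 25.42
tcp_pos: [0.4469, 0.2465, 0.1172]
tool_rot: [3.141, 0.001, -0.078]
contact_force: [-0.4, -0.2, -0.6]
finger_gap: 0.0159
```

Call:
apply_moves(increments=[[0, 0, -0.1, 0, -1], [0, 0, -0.2, 0, -1], [0, 0, -0.3, 0, -1], [0, 0, -0.36, 0, -1], [0, 0, -0.36, 0, -1]])

```text
time: 26.05
tcp_pos: [0.4469, 0.2464, 0.081]
tool_rot: [3.141, 0.001, -0.078]
contact_force: [-0.6, 0.3, -0.1]
finger_gap: 0.0158
```

```bash
python3 st.py
```

```text
t 26.4 tcp [0.4473 0.2467 0.0817] local -0.1886 0.2463 F local -0.1 0.0 -0.4 rot [-3.141 -0.    -0.078]
```

Call:
apply_moves(increments=[[0, 0, -0.03, 0, -1], [0, 0, -0.06, 0, -1], [0, 0, -0.075, 0, -1], [0, 0, -0.075, 0, -1]])

```text
time: 26.95
tcp_pos: [0.4474, 0.2466, 0.0755]
tool_rot: [3.141, -0.001, -0.078]
contact_force: [-3.6, -2.3, 14.9]
finger_gap: 0.0159
```

```bash
python3 st.py
```

```text
t 27.3 tcp [0.4474 0.2466 0.0755] local -0.1885 0.2463 F local -2.5 -3.4 14.8 rot [ 3.141e+00 -1.000e-03 -7.800e-02]
```

The flange is seated on the rim. Easing off, releasing and lifting away.

Call:
apply_moves(increments=[[0, 0, 0.01, 0, -1], [0, 0, 0.01, 0, -0.3], [0, 0, 0.01, 0, 0.0], [0, 0, 0.01, 0, 0.0], [0, 0, 0.01, 0, 0.0], [0, 0, 0.2, 0, 0.0], [0, 0, 0.5, 0, 0.0], [0, 0, 0.95, 0, 0.0], [0, 0, 0.95, 0, 0.0]])

```text
time: 28.48
tcp_pos: [0.4492, 0.2479, 0.1722]
tool_rot: [-3.138, -0.006, -0.078]
contact_force: [-0.3, 0.8, -0.2]
finger_gap: 0.0459
```

Call:
apply_moves(increments=[[0, -0.5, 0.3, 0, 0.0], [0, -1, 0.3, 0, 0.0]])

```text
time: 28.72
tcp_pos: [0.4479, 0.1462, 0.2]
tool_rot: [-3.141, -0.002, -0.076]
contact_force: [1.1, -0.4, -0.3]
finger_gap: 0.046
```

Call:
apply_moves(increments=[[-0.2, -0.5, 0, 0, 0.0], [-0.3, -1, 0, 0, 0.0], [-0.3, -1, 0, 0, 0.0]])

```text
time: 29.1
tcp_pos: [0.416, 0.0429, 0.1982]
tool_rot: [3.14, 0.002, -0.085]
contact_force: [-0.1, 0.9, 0.1]
finger_gap: 0.0457
```

```bash
python3 st.py; python3 - <<'E'
from h import *
s=get_image("side");t=get_image("top")
R=lambda a:cv2.resize(a,(400,300),interpolation=2)
m=np.vstack([np.hstack([R(t[147:237,280:400]),R(s[175:250,290:390])]),np.hstack([R(t[215:275,180:260]),R(s[260:335,230:330])])])
cv2.imwrite("pics/m9.png",m[:,:,::-1])
E
```

```text
t 29.45 tcp [0.4171 0.0467 0.1987] local -0.1524 0.0473 F local 0.0 0.2 0.1 rot [-3.141  0.    -0.076]
```

View pics/m9.png

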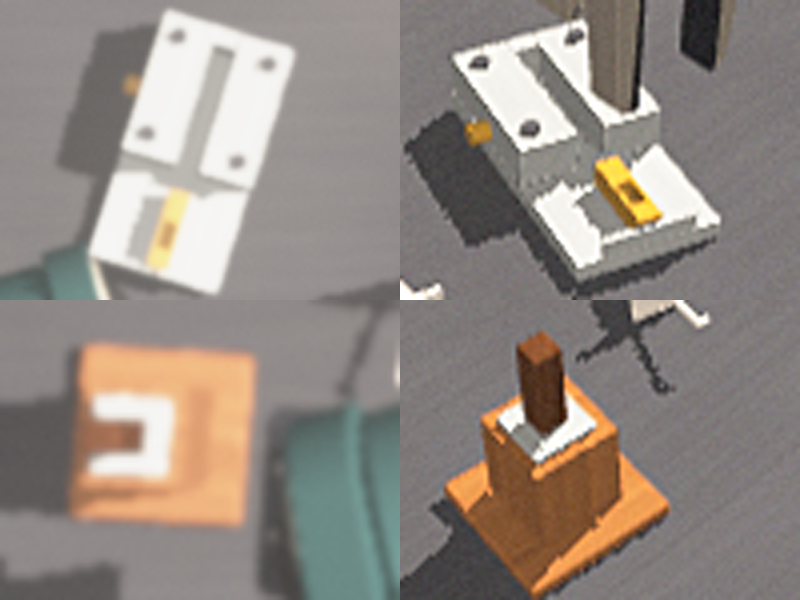

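Pick upright in its stand, same as at the start (bottom crops). The key lies against the lip, with its ends at about px (180,188) and (158,268) in the top crop. One numeric check, then hand-in.

```bash
python3 - <<'E'
from h import *
import cv2
H=[.5459,-.0475,-.3302];c,s=np.cos(H[2]),np.sin(H[2])
t=get_image("top");hs=cv2.cvtColor(t,cv2.COLOR_RGB2HSV)
m=cv2.inRange(hs,(12,80,120),(35,255,255));m[:190]=0;m[240:]=0;m[:,:310]=0;m[:,350:]=0
v,u=np.nonzero(m);r=cv2.minAreaRect(np.c_[u,v].astype(np.float32));b=cv2.boxPoints(r)
for q in b:
    d=ray("top",q,.028)[:2]-H[:2];print((c*d[0]+s*d[1]).round(4),(-s*d[0]+c*d[1]).round(4))
print(read_state()["qvel"].round(3).max()); hand_in()
E
```

```text
-0.0697 0.0063
-0.0174 0.007
-0.0172 -0.0053
-0.0695 -0.006
0.005
the job is handed in; nothing more can be done
```

I drew the key out of the slot with the pick, held it against the lip, put the pick back upright in its stand, and handed the job in at about 29.5 s. `hand_in()` reported no verdict.

- **Pull on the lip:** the measured tool force along the slot was about 7 N (5.8 to 7.3 N) for well over a second. That is inside the 5–14 N band but short of the 9 N asked for. I pulled further, but the pick pivoted slightly in the fingers and the force levelled off at 6.4 to 7.3 N. The force between key and lip was inferred from the tool force, not read directly.
- **Key:** a colour-mask check on the top image just before handing in puts it at about x = −0.044 m and y ≈ 0 in the block's frame. It is square to the lip within about 0.015 rad.
- **Pick:** it leaned about 0.05 rad in the grip while I carried it back. When I lowered it, the flange pressed on the rim with about 15 N. After release, the last picture shows it upright with its flange on the rim, looking as it did at the start.
- **Forces on the key and other things:** the settled readings, taken between moves, stayed near 8 N or less in the horizontal direction while the pick was on the key. I never moved near the bystanders. The last picture did not cover them, so I made no final check of their positions.

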